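Tuck the chute's front plate under the lapped slide plate and hold it down

TASK

The parts chute on the stockroom bench is missing its front plate. Pick up the aluminium plate, lay it on the chute's sloping deck, lip towards the low end and about midway between the blue side rails, and slide its yellow-banded edge squarely up under the green lapped plate until the yellow band is fully covered, without lifting the green plate. Finish while still holding it there: keep the plate pressed flat on the deck with a firm steady push of about 15 N, as if waiting for it to be screwed down, and leave the other things on the bench alone.

Things in the scene. Friction and masses are not known exactly. Their poses are not given: they have to be found in the camera images.
- plate: Loose aluminium front plate, 0.2 to 0.33 kg: sheet 110 (x) by 130 (y) by 4 mm; upturned lip along its whole -x edge, 10 mm thick, top 40 mm above the underside; the 25 mm next to the +x edge is yellow. Origin: centre of the underside; x points from the lip (its middle at x = -50 mm) to the yellow edge (x = +55 mm), z up. Starts flat on the bench.
- edge_left (a point): Corner of the plate's yellow edge, on the underside, at x = +55, y = +65 mm of the plate.
- edge_right (a point): Corner of the plate's yellow edge, on the underside, at x = +55, y = -65 mm of the plate.
- deck: Chute's fixed grey deck, 280 (x) by 220 mm (y), sloping 0.14 rad (8 degrees), low end at -x. Origin: centre of its top surface, 45 mm above the bench; x points up the slope, z square off the surface. Blue side rails 12 mm high, 214 mm clear between them. Beneath the green plate a fixed stop bar 6.5 mm high begins at x = +75 mm: the plate goes no farther.
- lap (a joint): Hinge of the green lapped plate (rad): 0 lying down as it should, positive as its low edge lifts (0.03 rad lifts that edge 3 mm). It lies by its own weight: about 1.5 N at the edge lifts it. The hinge runs along y at x = +138 mm of the deck.
- lap_edge (a point): Middle of the free low edge of the green lapped plate, on its underside: at x = +30 mm, z = +7 mm of the deck, so the slot under it is 7 mm high. The lapped plate is 4 mm thick, 196 mm wide (y) and covers the deck from x = +30 to +138 mm.
- bin: Bystander: yellow stock bin with cut-down front, 170 by 120 by 80 mm high, origin centre of underside. Leave alone.
- sleeve: Bystander: aluminium tube sleeve standing upright, 52 mm across, 70 mm high, origin centre of underside. Leave alone.
- casting: Bystander: grey manifold casting, base 120 by 70 mm, 55 mm high, origin centre of underside. Leave alone.
Mind the look-alikes: they are no part of the job. Leave any pink or purple look-alike of the plate alone.

How it is judged:
By the outcome, as a careful person would: the job done as asked, in the order asked, and still so for the second after the job is handed in, while the arm keeps its last pose, push and grip.
It also fails if it takes over 45 s, if anything falls off the work surface, if the arm or the gripper's body presses on something with over 40 N, if the wrist force passes 120 N, or if a joint passes its speed limit or range.

ROBOT

A 7-joint arm with a two-finger parallel gripper is mounted at the origin on the work surface. World frame = base frame: x ahead of the robot, y to its left, z up, the work surface at z = 0. Lengths are in mm, angles in rad, forces in N, time in s.
With the tool pointing down it reaches from about 400 to 850 mm from the base axis. Payload 4.5 kg.
Tool frame: the origin (TCP) lies at the very end of the fingers, on their centre line; the grasp point (between the pads) lies 19 mm behind it; z points along the fingers, y is the line along which they close (so a half turn about z gives the same grasp; the last joint's range is limited). The gripper opens to 88 mm and grips with 3 to 60 N. Pads are 18 mm wide; open, the fingers measure 123 mm over their backs; the gripper's body (75 mm by 187 mm) begins 45 mm behind the grasp point.
Start: joints at [-1.245, 0.689, -0.195, 1.565, 0.157, 0.902, -0.215], TCP at [179.778, 598.61, 238.743] pointing down, gripper open.
Joint ranges: [-3.01, 3.01], [-0.46, 2.08], [-1.47, 1.51], [0.13, 2.56], [-1, 4.14], [0.04, 2.09], [-2.66, 2.66]. Speed limits (rad/s): [2.57, 2.57, 3.14, 3.14, 3.14, 3.14, 3.14].

INTERFACE

Orientations are given as a unit quaternion [x, y, z, w].
In Python, from workcell import bot, optics, ticket gives the robot as it stands. The module is installed in compiled form; this text tells all that it offers.
- The arm moves only by the tool play_rows, never from a script. Its arguments are lists of equal length, an entry for each row: "xyz": the shift along the tool's x, y, z scaled (see below), a list of three; "dr": the turn, a rotation vector about the tool's x, y, z scaled (see below), a list of three; "gripper": the opening, from 0 (shut) to 1 (fully open). A call has 1 to 20 rows; each row shifts and turns the commanded pose from where the row before left it, along the tool's axes as they then stand; what a row does not reach is not made up. The controller multiplies each number of a shift by 50 mm and each number of a turn by 2 rad. A row lasts 1/8 s, in which the tool goes at most 62.5 mm and 10.7 degrees, less where a joint would pass 70% of its speed; a pose out of reach is approached as far as the arm can. A call with a number of a shift or a turn outside -1 to 1 is refused whole. A call with a gripper value outside its range is refused whole. The fingers move at their own pace and stop on an object; "force" is the grip in N (left out, the last holds). Time passes only in rows, so rows that do not move let the fingers close. It gives the time, the measured TCP pose, the force, the opening and the grip force at its end, in the units of the state.
- bot.state(): the state, without advancing time (a new reading comes with each control period).
- optics.read_camera(name): name is "side" or "top" or "wrist"; returns a dict with "img" (384x512x3 uint8, red, green, blue), "fov_y" (degrees; the focal length in pixels is half the picture's height over the tangent of half this angle, whatever the lens; pixels are square), "cx", "cy" (the principal point, pixels), "k1" (the pictures are not rectified: a ray, as slopes to the right and down, at radius r is drawn at 1 + k1 r^2 times it, then the intrinsics apply), "R" (3x3) and "t" (3): a world point X has camera coordinates R X + t. Camera axes: x right, y down, z forward; pixel columns grow to the right and rows downward; lengths in mm; the calibration is good to about 2 mm. A picture is of the moment at which its call begins. There is no depth.
- ticket.sign_off(): hands the job in; it is judged then, once.
The state is a dict: "time": time; "joints": joint angles; "joint_velocities": joint speeds; "effort": joint torques, N m; "ee_pos": TCP position; "tcp_rot": TCP orientation; "contact_force": force on the tool from outside, world axes, zero at the start; "torque": the same for the moment, N m; "finger_gap": finger opening in mm; "finger_force": force on a finger pad.
Only numpy, scipy, OpenCV 4.12 (cv2) and the standard library are available. Lean on these libraries where they do the work, as an engineer would, in place of code of your own. Each camera call takes 0.05 s, during which the arm holds its last target. There are 200 camera calls.

## Working session

There is one attempt and no reset: what is moved stays moved. The work goes in short steps, Python scripts to look and compute and a tool call to move; the robot and the scene stay as the last step left them, time stands still between calls to the robot, and variables do not carry over. Pictures are saved under pics/ and viewed, at most 10 in all, crops included, and the job is handed in when it is done.

Besides the shell and the picture viewer there is one more tool, called after "Emit:" in YAML: its name, and indented under it one key for each argument. play_rows: Moves the arm, as the interface text tells. Its arguments: {"type":"object","properties":{"xyz":{"type":"array"},"dr":{"type":"array"},"gripper":{"type":"array"},"force":{"type":"number"}},"required":["xyz","dr","gripper"]}

```bash
mkdir -p pics; cat > h.py <<'E'
import numpy as np, cv2, json
from workcell import bot, optics, ticket
from scipy.spatial.transform import Rotation as Ro
def cam(n):
    c=optics.read_camera(n); c['f']=192/np.tan(np.radians(c['fov_y'])/2); c['R']=np.array(c['R']);c['t']=np.array(c['t']); return c
def K(c): return np.array([[c['f'],0,c['cx']],[0,c['f'],c['cy']],[0,0,1.]])
def D(c): return np.array([c['k1'],0,0,0,0.])
def ray(c,uv):
    p=cv2.undistortPoints(np.array(uv,float).reshape(-1,1,2),K(c),D(c)).reshape(-1,2)
    d=np.c_[p,np.ones(len(p))]@c['R']; return -c['R'].T@c['t'],d
def onplane(c,uv,p0,n):
    o,d=ray(c,uv); return o+d*((np.dot(np.array(p0)-o,n))/(d@np.array(n)))[:,None]
def onz(c,uv,z): return onplane(c,uv,[0,0,z],[0,0,1.])
def proj(c,X):
    return cv2.projectPoints(np.array(X,float).reshape(-1,1,3),cv2.Rodrigues(c['R'])[0],c['t'],K(c),D(c))[0].reshape(-1,2)
def save(c,n): cv2.imwrite('pics/'+n,c['img'][...,::-1])
E
python3 - <<'E'
from h import *
a=cam('top');b=cam('side')
cv2.imwrite('pics/a.png',cv2.resize(a['img'],(800,600))[...,::-1])
cv2.imwrite('pics/b.png',cv2.resize(b['img'],(800,600))[...,::-1])
for c in(a,b):print(c['fov_y'],c['cx'],c['cy'],c['k1'],c['R'].round(3).tolist(),(-c['R'].T@c['t']).round())
s=bot.state();print(s)
E
```

```text
52.72586905078602 250.59653466530264 193.8311172751837 -0.05911966397595759 [[0.017, -0.999, 0.033], [-0.983, -0.023, -0.185], [0.185, -0.029, -0.982]] [ 395.   18. 1188.]
45.331850312744066 253.38325857490108 194.01958846228882 -0.011392756184742572 [[-0.926, 0.378, 0.021], [0.203, 0.542, -0.815], [-0.319, -0.75, -0.579]] [1122. 1216. 1025.]
{'time': 0.1, 'joints': array([-1.2452306 ,  0.68986865, -0.19453821,  1.56623403,  0.15726722,
        0.90249022, -0.2150685 ]), 'joint_velocities': array([ 3.16708606e-05, -2.24885439e-03, -2.91586213e-04, -1.52818373e-03,
        2.22366573e-04, -1.11274340e-03, -2.53290862e-04]), 'effort': array([-2.57662279e-03, -5.28497136e+01, -1.27144933e+00, -1.53837669e+01,
       -5.25849278e-02,  1.97776157e-03,  6.35544234e-05]), 'ee_pos': array([179.63958068, 598.04034098, 238.01191309]), 'tcp_rot': array([ 1.45316096e-01,  9.89384952e-01, -8.02674665e-04, -7.61155582e-05]), 'contact_force': array([-0.32173618,  0.28618392, -0.48234952]), 'torque': array([-0.04563696,  0.0375924 , -0.00810595]), 'finger_force': 0.0, 'finger_gap': 87.85256672441834}
```

View pics/a.png

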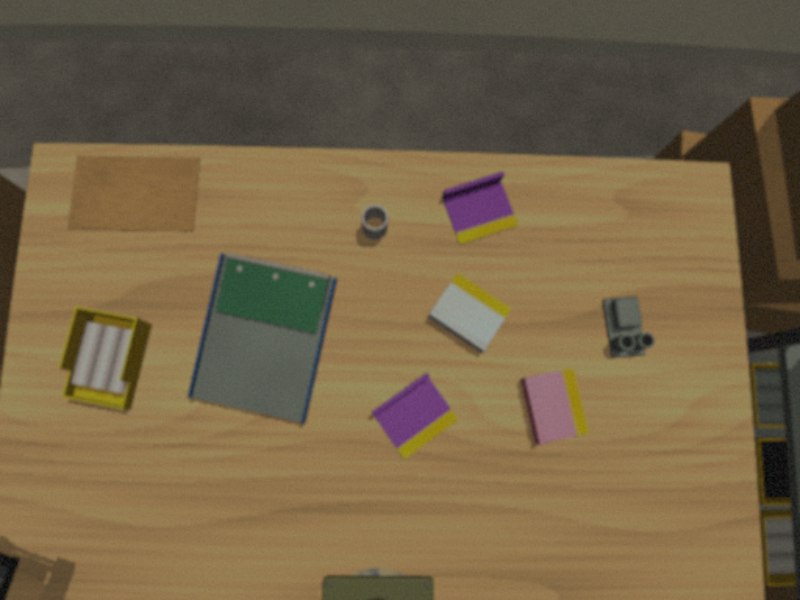

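View pics/b.png

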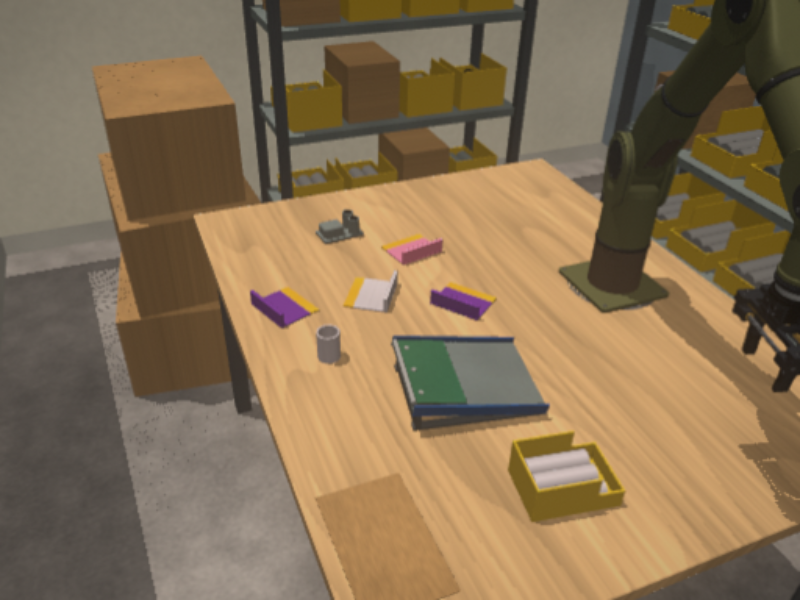

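Candidates in the top view (800x600): purple (480,208), purple (413,415), pink (553,405) and silver-white with a yellow band (468,314). Only the silver one fits "aluminium". I'll confirm it in a crop and measure.

```bash
cat > m.py <<'E'
from h import *
def masks(c,box_plate,box_deck):
    hsv=cv2.cvtColor(cv2.GaussianBlur(c['img'],(3,3),0),cv2.COLOR_RGB2HSV); H,S,V=[hsv[...,i].astype(int) for i in range(3)]
    def lim(m,b):
        z=np.zeros(m.shape,np.uint8); x0,y0,x1,y1=b; z[y0:y1,x0:x1]=m[y0:y1,x0:x1]
        n,l,st,_=cv2.connectedComponentsWithStats(z); return (l==1+np.argmax(st[1:,4])).astype(np.uint8) if n>1 else z
    return dict(yellow=lim((H>20)&(H<32)&(S>170),box_plate), white=lim((S<60)&(V>110),box_plate),
      green=lim((H>55)&(H<90)&(S>100),box_deck), deck=lim((S<60)&(V>60),box_deck))
def quad(m):
    c=max(cv2.findContours(m,0,1)[0],key=cv2.contourArea); return cv2.minAreaRect(c),cv2.approxPolyDP(cv2.convexHull(c),4,True).reshape(-1,2)
E
python3 - <<'E'
from m import *
a=cam('top');b=cam('side')
B={'top':((265,170,335,230),(115,155,222,275)),'side':((215,170,262,202),(245,210,355,275))}
for n,c in(('top',a),('side',b)):
    M=masks(c,*B[n])
    for k,m in M.items():
        if m.sum(): r,q=quad(m);print(n,k,m.sum(),q.tolist(),cv2.boxPoints(r).round(1).tolist())
top=cv2.resize(a['img'][150:290,110:350],None,fx=3.3,fy=3.3,interpolation=2)[:300*2]
cv2.imwrite('pics/c.png',top[...,::-1]);print(top.shape)
s=cv2.resize(b['img'][165:285,205:365],None,fx=5,fy=5,interpolation=2)
cv2.imwrite('pics/d.png',s[...,::-1])
E
```

```text
top yellow 245 [[291, 177], [325, 199]] [[289.29998779296875, 179.5], [292.70001220703125, 174.5], [326.3999938964844, 196.89999389648438], [323.0, 202.0]]
top white 1017 [[287, 182], [321, 203], [309, 224], [275, 201]] [[274.20001220703125, 200.8000030517578], [287.70001220703125, 180.5], [323.0, 204.0], [309.5, 224.3000030517578]]
top green 1917 [[146, 168], [207, 180], [200, 211], [140, 198]] [[139.10000610351562, 197.8000030517578], [146.0, 166.10000610351562], [208.0, 179.6999969482422], [201.10000610351562, 211.5]]
top deck 4769 [[215, 179], [194, 270], [120, 253], [141, 162]] [[119.30000305175781, 253.60000610351562], [140.3000030517578, 160.1999969482422], [215.8000030517578, 177.1999969482422], [194.6999969482422, 270.6000061035156]]
side yellow 57 [[231, 178], [222, 194]] [[220.0, 193.0], [228.1999969482422, 176.60000610351562], [231.8000030517578, 178.39999389648438], [223.60000610351562, 194.8000030517578]]
side white 391 [[253, 174], [247, 198], [227, 196], [234, 179]] [[226.5, 195.8000030517578], [234.5, 168.60000610351562], [254.0, 174.3000030517578], [245.89999389648438, 201.60000610351562]]
side deck 2737 [[351, 259], [348, 264], [270, 273], [251, 216], [328, 216]] [[250.39999389648438, 215.1999969482422], [344.6000061035156, 204.1999969482422], [351.5, 263.6000061035156], [257.3999938964844, 274.6000061035156]]
(462, 792, 3)
```

View pics/c.png

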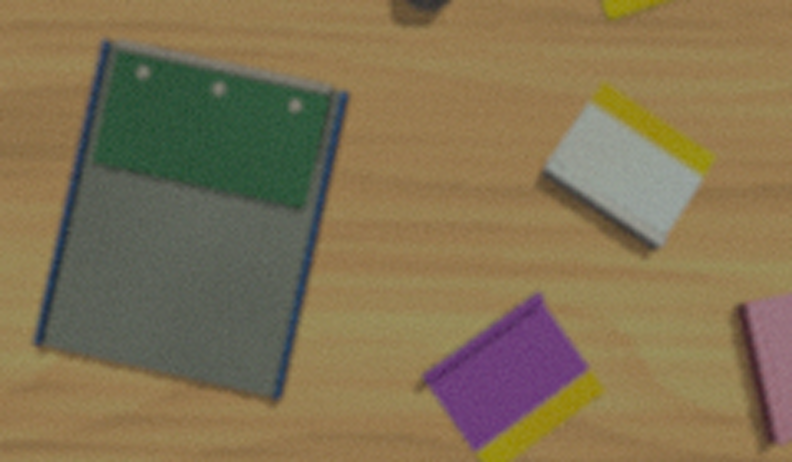

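View pics/d.png

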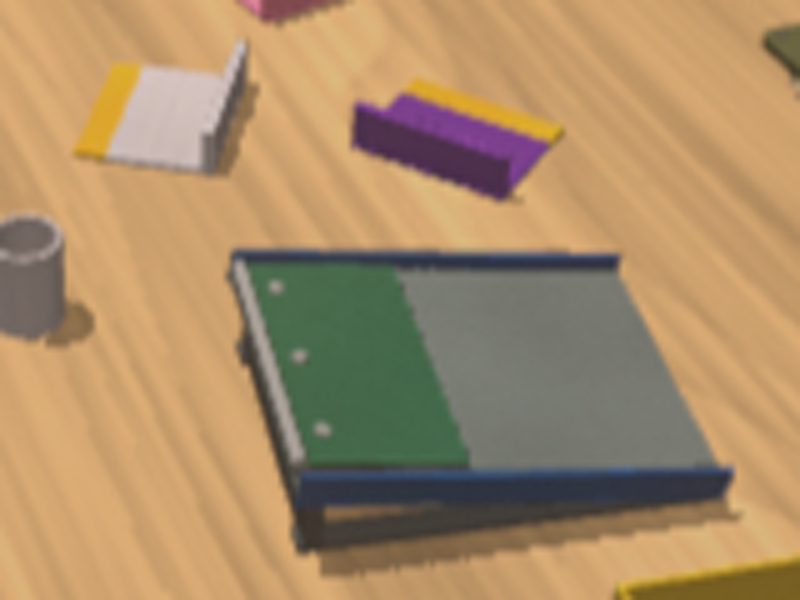

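The crop confirms it: the silver plate is at (630,165) of the crop, with its yellow band to the upper right and its dark lip to the lower left. The deck's green lap is at the uphill end. Next I'll compute poses.

```bash
cat > pose.py <<'E'
from m import *
from scipy.optimize import least_squares
def deckT(p):
    R=(Ro.from_euler('z',p[2])*Ro.from_euler('y',-0.14)).as_matrix(); return R,np.array([p[0],p[1],45.])
def fit(obs,T,p0):
    f=lambda p:np.concatenate([(proj(c,[T(p)[0]@np.array(X)+T(p)[1]])[0]-uv) for c,X,uv in obs])
    r=least_squares(f,p0,loss='soft_l1'); return r.x,f(r.x).reshape(-1,2)
E
python3 - <<'E'
from pose import *
a=cam('top');b=cam('side')
obs=[(a,(30,98,11),(139.6,198)),(a,(30,-98,11),(200.7,211.3)),(a,(138,98,11),(146,167)),(a,(138,-98,11),(207.5,179.8)),
(a,(-140,107,0),(119.5,253.6)),(a,(-140,-107,0),(194.5,270.5)),(b,(-140,-107,0),(328.4,218.6)),(b,(30,-98,11),(284.4,218)),(b,(30,98,11),(298.6,257.4))]
p,r=fit(obs,deckT,[480,200,0]);print('deck',p,r.round(1).tolist())
obs2=[o for o in obs if o[0] is a];print(fit(obs2,deckT,p)[0])
PT=lambda p:(Ro.from_euler('z',p[2]).as_matrix(),np.array([p[0],p[1],0.]))
M=masks(a,(265,170,335,230),(115,155,222,275));m=cv2.moments(M['yellow'],True);cen=(m['m10']/m['m00'],m['m01']/m['m00'])
E=onz(a,[cen,(290.5,175.9),(324.7,200),(291,174.5),(326.8,197.5)],4);print(cen,E.round(1))
# plate: side pts: yellow outer corners, lip top corners
S=lambda x,y:(205+x/5-.4,165+y/5-.4)
pobs=[(a,(55,65,4),(291.4,174.6)),(a,(55,-65,4),(326.6,197.4)),(a,(42.5,0,4),cen),(a,(-55,65,40),(274.2,201)),(a,(-55,-65,40),(309.5,224.5)),
(b,(55,-65,4),S(117,61)),(b,(55,65,4),S(74,153)),(b,(30,-65,4),S(145,66)),(b,(30,65,4),S(106,158))]
q,r=fit(pobs,PT,[500,-100,-.6]);print('plate',q,r.round(1).tolist())
print(fit(pobs[:5],PT,q)[0])
E
```

```text
deck [ 5.37849014e+02  2.30103404e+02 -2.06224413e-01] [[-3.1, 0.6], [0.4, 2.3], [-0.8, -3.9], [2.0, -2.0], [1.8, 0.4], [-3.1, 0.2], [0.3, 0.5], [-0.8, -0.5], [-0.0, -0.5]]
[ 5.38073930e+02  2.29333744e+02 -2.06579543e-01]
(307.86008230452677, 188.34979423868313) [[ 640.1 -196.8    4. ]
 [ 678.8 -142.     4. ]
 [ 604.2 -249.5    4. ]
 [ 683.4 -143.6    4. ]
 [ 612.3 -256.3    4. ]]
plate [ 601.9759523  -170.72689935   -6.86216335] [[0.5, -0.1], [-0.1, 0.0], [-0.9, 0.8], [-0.5, -0.1], [0.3, 0.6], [-0.8, 0.1], [-0.2, -0.0], [-0.3, -0.1], [-0.2, -0.2]]
[ 602.73243471 -171.15119118   -6.85857165]
```

```bash
python3 - <<'E'
from pose import *
a=cam('top');b=cam('side')
A=lambda x,y:(110+x/3.3-.35,150+y/3.3-.35)
obs=[(a,(30,98,11),A(94,163)),(a,(30,-98,11),A(304,209)),
(a,(-140,107,0),A(45,347)),(a,(-140,-107,0),A(275,399)),(b,(-140,-107,0),(328.2,218.4)),(b,(30,-98,11),(284.2,217.7)),(b,(30,98,11),(298.4,257.4))]
p,r=fit(obs,deckT,[530,220,-.2]);print('deck',p,r.round(1).tolist())
print(fit(obs[:4],deckT,p)[0],fit(obs[4:],deckT,p)[0])
# line fits: green low edge, in top: subpixel per column green->grey transition
img=cv2.GaussianBlur(a['img'].astype(np.float32),(3,3),0); g=img[...,1]-img[...,0]
pts=[]
for u in range(146,198):
    v0=int(198+(u-140)*.21); col=g[v0-8:v0+9,u]; hi,lo=col[:4].mean(),col[-4:].mean(); th=(hi+lo)/2
    i=[i for i in range(len(col)-1) if col[i]>=th>col[i+1]][-1]; pts.append((u,v0-8+i+(col[i]-th)/(col[i]-col[i+1])))
R,t=deckT(p); W=onplane(a,pts,t+R@[0,0,11],R[:,2]); L=(W-t)@R
k=np.polyfit(L[:,1],L[:,0],1);print('free edge in deck frame: slope,x',k)
# rails: blue centroid per row
bl=img[...,2]-img[...,0]
for lo,hi,s in ((0,1,1),(0,1,-1)):
    P=[]
    for x in np.arange(-125,125,6.):
        uv=proj(a,[R@np.array([x,s*110,12])+t])[0]; v=int(round(uv[1])); u0=int(round(uv[0])); w=np.clip(bl[v,u0-5:u0+6]-8,0,None)
        if w.sum()>0: P.append((np.dot(w,np.arange(u0-5,u0+6))/w.sum(),v))
    L=(onplane(a,P,t+R@[0,0,12],R[:,2])-t)@R; print('rail',s,np.polyfit(L[:,0],L[:,1],1))
E
```

```text
deck [ 5.37494866e+02  2.27281288e+02 -1.95526929e-01] [[-0.9, 0.0], [0.3, 0.4], [-0.7, -0.2], [-0.1, -0.0], [-0.3, 0.0], [-1.1, -0.6], [0.2, -1.1]]
[ 5.37754901e+02  2.26375128e+02 -1.94155409e-01] [ 5.37999930e+02  2.30309576e+02 -2.01545578e-01]
free edge in deck frame: slope,x [-1.99379555e-03  3.21974356e+01]
rail 1 [-4.92625205e-06  1.07812754e+02]
rail -1 [ 4.36190465e-04 -1.08088955e+02]
```

Emit:
play_rows:
  xyz:
    - [0,0,0]
    - [0,0,0]
    - [0,0,0]
    - [0,0,0]
    - [0,0,0]
    - [0,0,0]
    - [0,0,0]
    - [0,0,0]
    - [0,0,0]
    - [0,0,0]
    - [0,0,0]
    - [0,0,0]
    - [0,0,0]
  dr:
    - [0,0,0.0774]
    - [0,0,0.0774]
    - [0,0,0.0774]
    - [0,0,0.0774]
    - [0,0,0.0774]
    - [0,0,0.0774]
    - [0,0,0.0774]
    - [0,0,0.0774]
    - [0,0,0.0774]
    - [0,0,0.0774]
    - [0,0,0.0774]
    - [0,0,0.0774]
    - [0,0,0]
  gripper: [0.5,0.5,0.5,0.5,0.5,0.5,0.5,0.5,0.5,0.5,0.5,0.5,0.5]

```text
time: 2.02
ee_pos: [179.5, 598.7, 238.6]
tcp_rot: [0.879, 0.477, 0.0, 0.0]
contact_force: [-0.8, 0.2, 0.0]
finger_gap: 43.6
finger_force: 0.0
```

```bash
cat > go.py <<'E'
from pose import *
import sys
DP=[537.5,227.3,-.1955]; DR,Dt=deckT(DP)
PL=np.array([602.2,-170.9]); PY=-.579
def tool(xaxis,zaxis):  # tool y along xaxis, tool z along -zaxis
    y=xaxis;z=-zaxis;return np.c_[np.cross(y,z),y,z]
PR=Ro.from_euler('z',PY).as_matrix()
def pick(z): return tool(PR[:,0],PR[:,2]),np.r_[PL,0]+PR@np.array([-50,0,z])
def place(x,z,y=0): return tool(DR[:,0],DR[:,2]),Dt+DR@np.array([x-50,y,z]) # x= plate centre in deck
def delta(T):
    s=bot.state(); R=Ro.from_quat(s['tcp_rot']).as_matrix(); p=np.array(s['ee_pos'])
    print('t',round(s['time'],2),'shift/50',(R.T@(T[1]-p)/50).round(3),'dr/2',(Ro.from_matrix(R.T@T[0]).as_rotvec()/2).round(4),'gap',round(s['finger_gap'],1),'F',np.round(s['contact_force'],1),'j',np.round(s['joints'],2))
E
python3 -c "
from go import *
delta(pick(150));print(bot.state()['ee_pos'])"
```

```text
t 2.02 shift/50 [-8.292 14.477  1.778] dr/2 [0.0002 0.     0.0012] gap 43.6 F [-0.8  0.2  0. ] j [-1.54  0.71  0.35  1.58 -0.29  0.9  -1.67]
[179.49293085 598.65899543 238.6310304 ]
```

Emit:
play_rows:
  xyz:
    - [-0.415,0.724,0]
    - [-0.415,0.724,0]
    - [-0.415,0.724,0]
    - [-0.415,0.724,0]
    - [-0.415,0.724,0]
    - [-0.415,0.724,0]
    - [-0.415,0.724,0]
    - [-0.415,0.724,0]
    - [-0.415,0.724,0]
    - [-0.415,0.724,0]
    - [-0.415,0.724,0]
    - [-0.415,0.724,0]
    - [-0.415,0.724,0]
    - [-0.415,0.724,0]
    - [-0.415,0.724,0]
    - [-0.415,0.724,0]
    - [-0.415,0.724,0]
    - [-0.415,0.724,0]
    - [-0.415,0.724,0]
    - [-0.415,0.724,0]
  dr:
    - [0,0,0]
    - [0,0,0]
    - [0,0,0]
    - [0,0,0]
    - [0,0,0]
    - [0,0,0]
    - [0,0,0]
    - [0,0,0]
    - [0,0,0]
    - [0,0,0]
    - [0,0,0]
    - [0,0,0]
    - [0,0,0]
    - [0,0,0]
    - [0,0,0]
    - [0,0,0]
    - [0,0,0]
    - [0,0,0]
    - [0,0,0]
    - [0,0,0]
  gripper: [0.5,0.5,0.5,0.5,0.5,0.5,0.5,0.5,0.5,0.5,0.5,0.5,0.5,0.5,0.5,0.5,0.5,0.5,0.5,0.5]

```text
time: 4.53
ee_pos: [559.7, -146.0, 238.8]
tcp_rot: [0.879, 0.478, 0.0, -0.0]
contact_force: [1.0, -0.4, 0.1]
finger_gap: 43.8
finger_force: 0.0
```

```bash
python3 -c "
from go import *
delta(pick(100))
c=cam('wrist');save(c,'w1.png');print(proj(c,[np.r_[PL,0]+PR@np.array(v) for v in [(-50,65,40),(-50,-65,40),(55,65,4),(55,-65,4)]]).round())"
```

```text
t 4.53 shift/50 [ 0.047 -0.016  2.777] dr/2 [ 0.0001 -0.0003  0.0019] gap 43.8 F [ 1.  -0.4  0.1] j [ 0.06  0.63  0.21  1.72 -0.17  0.8  -0.24]
[[253. 111.]
 [253. 213.]
 [334. 110.]
 [326. 203.]]
```

View pics/w1.png

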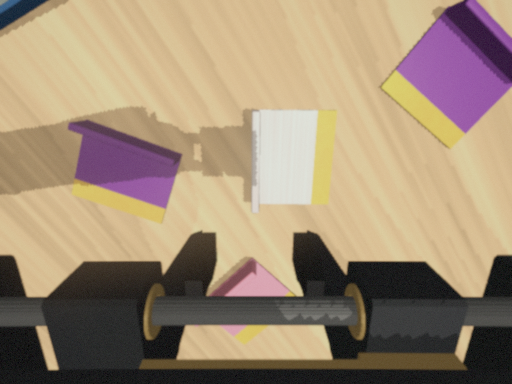

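The wrist view shows the silver plate's lip at (255,110)-(255,212) and its yellow edge at about (332,110)-(328,204), within 3 px of prediction. Descending.

Emit:
play_rows:
  xyz:
    - [0.047,0.02,0.5]
    - [0,0,0.7]
    - [0,0,0.7]
    - [0,0,0.7]
    - [0,0,0.7]
    - [0,0,0.7]
    - [0,0,0.3]
    - [0,0,0.17]
    - [0,0,0.1]
    - [0,0,0]
  dr:
    - [0,0,0.0019]
    - [0,0,0]
    - [0,0,0]
    - [0,0,0]
    - [0,0,0]
    - [0,0,0]
    - [0,0,0]
    - [0,0,0]
    - [0,0,0]
    - [0,0,0]
  gripper: [0.5,0.5,0.5,0.5,0.5,0.5,0.5,0.5,0.5,0.5]

```text
time: 5.82
ee_pos: [561.6, -143.4, 10.7]
tcp_rot: [0.88, 0.474, 0.0, 0.0]
contact_force: [-0.2, 0.4, -0.3]
finger_gap: 44.1
finger_force: 0.0
```

Emit:
play_rows:
  xyz:
    - [0,0,0]
    - [0,0,0]
    - [0,0,0]
    - [0,0,0]
    - [0,0,0]
    - [0,0,0]
    - [0,0,0]
  dr:
    - [0,0,0]
    - [0,0,0]
    - [0,0,0]
    - [0,0,0]
    - [0,0,0]
    - [0,0,0]
    - [0,0,0]
  gripper: [0.3,0.2,0,0,0,0,0]
  force: 40

```text
time: 6.7
ee_pos: [561.5, -143.5, 10.4]
tcp_rot: [0.88, 0.474, 0.0, 0.0]
contact_force: [0.4, -0.7, 3.0]
finger_gap: 9.5
finger_force: 40.0
```

Emit:
play_rows:
  xyz:
    - [0,0,-0.2]
    - [0,0,-0.5]
    - [0,0,-0.8]
    - [0,0,-0.8]
    - [0,0,-0.8]
    - [0,0,0]
    - [0,0,0]
  dr:
    - [0,0,0]
    - [0,0,0]
    - [0,0,0]
    - [0,0,0]
    - [0,0,0]
    - [0,0,0]
    - [0,0,0]
  gripper: [0,0,0,0,0,0,0]

```text
time: 7.58
ee_pos: [559.9, -142.7, 164.3]
tcp_rot: [0.88, 0.474, -0.001, -0.001]
contact_force: [-0.5, -0.4, -2.3]
finger_gap: 9.6
finger_force: 40.0
```

```bash
python3 -c "
from go import *
delta(place(-30,70))
c=cam('wrist');save(c,'w2.png')
s=bot.state();R=Ro.from_quat(s['tcp_rot']).as_matrix();p=np.array(s['ee_pos'])
# plate points if TCP at plate(-50,0,9): plate x=tool y, plate z=-tool z, plate y = -(tool x)? 
f=lambda v:p+R@np.array([v[1],v[0]+50,-(v[2]-9)])
print(proj(c,[f(v) for v in [(-50,65,40),(-50,-65,40),(55,65,4),(55,-65,4)]]).round(1))"
```

```text
t 7.58 shift/50 [ 5.265 -6.088  1.237] dr/2 [-0.0705  0.0135 -0.193 ] gap 9.6 F [-0.5 -0.4 -2.3] j [ 0.07  0.73  0.18  1.79 -0.2   0.64 -0.22]
[[251.2 141.4]
 [252.3 377.1]
 [450.2 130.8]
 [408.7 327.1]]
```

View pics/w2.png

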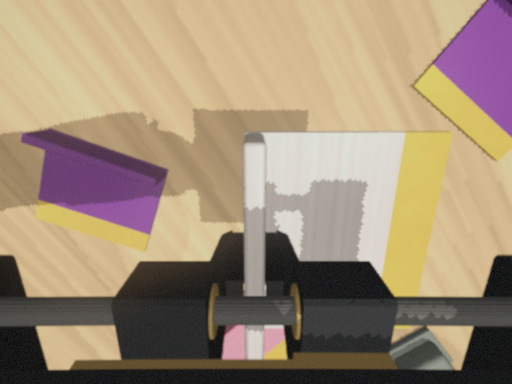

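The plate is held level and centred: its far yellow corner is at (449,132) against a predicted (450,131). Next I rotate to the deck's heading and slope.

Emit:
play_rows:
  xyz:
    - [0,0,0]
    - [0,0,0]
    - [0,0,0]
    - [0,0,0]
    - [0,0,0]
    - [0,0,0]
    - [0,0,0]
  dr:
    - [-0.0141,0.0027,-0.0386]
    - [-0.0141,0.0027,-0.0386]
    - [-0.0141,0.0027,-0.0386]
    - [-0.0141,0.0027,-0.0386]
    - [-0.0141,0.0027,-0.0386]
    - [0,0,0]
    - [0,0,0]
  gripper: [0,0,0,0,0,0,0]

```text
time: 8.5
ee_pos: [560.8, -143.2, 164.4]
tcp_rot: [0.771, 0.633, 0.044, 0.054]
contact_force: [0.5, 0.2, -1.7]
finger_gap: 9.6
finger_force: 40.0
```

```bash
python3 -c "
from go import *
delta(place(-45,70))"
```

```text
t 8.5 shift/50 [ 7.173 -4.122  0.692] dr/2 [ 0.0004  0.0003 -0.0007] gap 9.6 F [ 0.5  0.2 -1.7] j [ 0.14  0.68  0.05  1.93 -0.08  0.39  0.05]
```

Emit:
play_rows:
  xyz:
    - [0.2,-0.12,0]
    - [0.4,-0.23,0]
    - [0.5,-0.29,0]
    - [0.5,-0.29,0]
    - [0.5,-0.29,0]
    - [0.5,-0.29,0]
    - [0.5,-0.29,0]
    - [0.5,-0.29,0]
    - [0.5,-0.29,0]
    - [0.5,-0.29,0]
    - [0.5,-0.29,0]
    - [0.5,-0.29,0]
    - [0.5,-0.29,0]
    - [0.5,-0.29,0]
    - [0.35,-0.19,0]
    - [0.22,-0.1,0]
    - [0,0,0]
    - [0,0,0]
    - [0,0,0]
  dr:
    - [0,0,0]
    - [0,0,0]
    - [0,0,0]
    - [0,0,0]
    - [0,0,0]
    - [0,0,0]
    - [0,0,0]
    - [0,0,0]
    - [0,0,0]
    - [0,0,0]
    - [0,0,0]
    - [0,0,0]
    - [0,0,0]
    - [0,0,0]
    - [0,0,0]
    - [0,0,0]
    - [0,0,0]
    - [0,0,0]
    - [0,0,0]
  gripper: [0,0,0,0,0,0,0,0,0,0,0,0,0,0,0,0,0,0,0]

```text
time: 10.88
ee_pos: [431.2, 246.9, 135.8]
tcp_rot: [0.771, 0.632, 0.045, 0.056]
contact_force: [-0.3, -0.6, -2.5]
finger_gap: 9.5
finger_force: 40.0
```

```bash
python3 -c "
from go import *
delta(place(-45,11));c=cam('wrist');save(c,'w3.png')
s=bot.state();R=Ro.from_quat(s['tcp_rot']).as_matrix();p=np.array(s['ee_pos'])
print('z in deck',DR.T@(p-Dt))
print(proj(c,[Dt+DR@np.array(v,float) for v in [(30,98,11),(30,-98,11),(30,0,11),(-140,107,0),(140,107,12),(140,-107,12)]]).round(1))"
```

```text
t 10.88 shift/50 [ 0.031 -0.019  1.881] dr/2 [ 0.0015  0.0006 -0.001 ] gap 9.5 F [-0.3 -0.6 -2.5] j [-0.86  0.7   0.28  2.16 -0.34  0.22 -0.52]
z in deck [-94.42693094  -1.30143738 105.03290675]
[[410.3  72.4]
 [376.9 283.4]
 [391.3 190.8]
 [196.   62.6]
 [558.2  57.9]
 [486.1 291.6]]
```

View pics/w3.png

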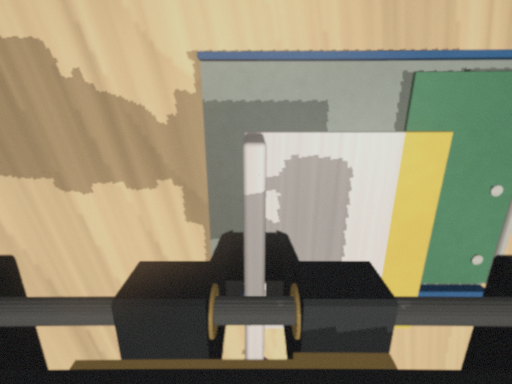

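The wrist view shows the green lap corner at (415,71) and the deck corner at (203,60). So the deck sits perhaps 3-5 mm further uphill than modelled; lateral position and yaw look fine. The yellow edge is still clear of the lap, so I'm lowering.

Emit:
play_rows:
  xyz:
    - [0.031,0,0.3]
    - [0,0,0.4]
    - [0,0,0.4]
    - [0,0,0.4]
    - [0,0,0.2]
    - [0,0,0.08]
    - [0,0,0]
    - [0,0,0]
  dr:
    - [0.0015,0.0006,-0.001]
    - [0,0,0]
    - [0,0,0]
    - [0,0,0]
    - [0,0,0]
    - [0,0,0]
    - [0,0,0]
    - [0,0,0]
  gripper: [0,0,0,0,0,0,0,0]

```text
time: 11.92
ee_pos: [443.9, 247.6, 49.4]
tcp_rot: [0.77, 0.634, 0.043, 0.053]
contact_force: [-0.3, 0.6, -1.8]
finger_gap: 9.8
finger_force: 40.0
```

Emit:
play_rows:
  xyz:
    - [0,0,0.02]
    - [0,0,0.02]
    - [0,0,0]
  dr:
    - [0,0,0]
    - [0,0,0]
    - [0,0,0]
  gripper: [0,0,0]

```text
time: 12.3
ee_pos: [444.2, 247.8, 47.8]
tcp_rot: [0.77, 0.634, 0.043, 0.053]
contact_force: [-0.1, -0.5, -2.6]
finger_gap: 9.2
finger_force: 40.0
```

```bash
python3 -c "
from go import *
delta(place(-45,10.4));s=bot.state();print((DR.T@(s['ee_pos']-Dt)).round(2),(DR.T@s['contact_force']).round(2),s['torque'].round(2))"
```

```text
t 12.3 shift/50 [-0.039 -0.016  0.114] dr/2 [-0.0012  0.0005  0.0009] gap 9.2 F [-0.1 -0.5 -2.6] j [-0.77  0.88  0.18  2.15 -0.83  0.04 -0.03]
[-94.18   1.96  16.1 ] [-0.32 -0.49 -2.56] [0.   0.34 0.06]
```

Emit:
play_rows:
  xyz:
    - [-0.03,0.1,0]
    - [0,0.1,0]
    - [0,0,0]
  dr:
    - [0,0,0]
    - [0,0,0]
    - [0,0,0]
  gripper: [0,0,0]

```text
time: 12.68
ee_pos: [454.5, 244.1, 49.3]
tcp_rot: [0.771, 0.634, 0.044, 0.054]
contact_force: [-0.2, 0.1, -2.9]
finger_gap: 9.5
finger_force: 40.0
```

```bash
cat > st.py <<'E'
from go import *
delta(place(-35,10.4));s=bot.state();print((DR.T@(s['ee_pos']-Dt)).round(2),(DR.T@s['contact_force']).round(2),s['torque'].round(2),s['joints'].round(3)[4:])
E
python3 st.py; python3 -c "
from go import *
c=cam('side');cv2.imwrite('pics/s4.png',cv2.resize(c['img'][190:290,235:365],None,fx=6,fy=6,interpolation=2)[...,::-1])"
```

```text
t 12.68 shift/50 [-0.008 -0.034  0.114] dr/2 [-0.0007  0.0005  0.0006] gap 9.5 F [-0.2  0.1 -2.9] j [-0.77  0.88  0.2   2.13 -0.82  0.07 -0.02]
[-83.3    0.39  16.07] [-0.58  0.07 -2.84] [-0.03  0.35 -0.  ] [-0.821  0.067 -0.025]
```

View pics/s4.png

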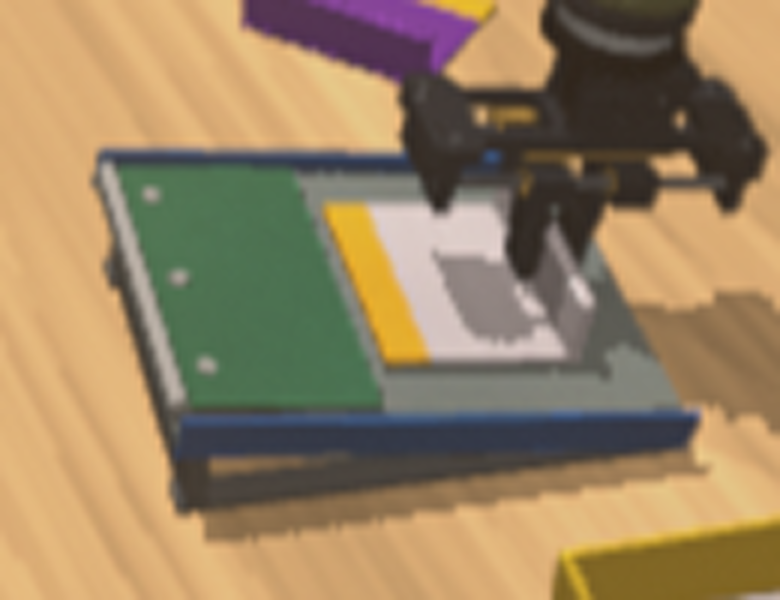

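The side view shows the yellow edge at (325,205)-(385,362), parallel to and about 10 mm short of the green edge. Lowering to contact.

Emit:
play_rows:
  xyz:
    - [0,0,0.05]
    - [0,0,0.04]
    - [0,0,0]
  dr:
    - [-0.0007,0.0005,0.0006]
    - [0,0,0]
    - [0,0,0]
  gripper: [0,0,0]

```text
time: 13.1
ee_pos: [454.0, 244.2, 44.4]
tcp_rot: [0.771, 0.633, 0.044, 0.054]
contact_force: [-0.2, 0.0, -3.0]
finger_gap: 9.9
finger_force: 40.0
```

Emit:
play_rows:
  xyz:
    - [0,0,0.03]
    - [0,0,0]
  dr:
    - [0,0,0]
    - [0,0,0]
  gripper: [0,0]

```text
time: 13.35
ee_pos: [454.3, 244.2, 43.2]
tcp_rot: [0.771, 0.633, 0.044, 0.054]
contact_force: [-1.2, -0.0, -0.8]
finger_gap: 9.6
finger_force: 40.0
```

```bash
python3 st.py
```

```text
t 13.35 shift/50 [-0.009 -0.013 -0.007] dr/2 [-0.0007  0.      0.0003] gap 9.6 F [-1.2 -0.  -0.8] j [-0.76  0.89  0.18  2.13 -0.87  0.05  0.02]
[-84.35   0.43  10.07] [-1.25 -0.24 -0.6 ] [-0.07  0.34  0.06] [-0.867  0.049  0.02 ]
```

Emit:
play_rows:
  xyz:
    - [0,0.04,0.02]
    - [0,0.06,0]
    - [0,0,0]
  dr:
    - [0,0,0]
    - [0,0,0]
    - [0,0,0]
  gripper: [0,0,0]

```text
time: 13.72
ee_pos: [454.3, 244.2, 43.2]
tcp_rot: [0.77, 0.635, 0.041, 0.05]
contact_force: [-11.9, 1.5, 13.9]
finger_gap: 9.6
finger_force: 40.1
```

```bash
python3 st.py
```

```text
t 13.72 shift/50 [-0.009 -0.014 -0.007] dr/2 [-0.0052 -0.0002  0.0016] gap 9.6 F [-11.9   1.5  13.9] j [-0.76  0.89  0.19  2.13 -0.86  0.07  0.02]
[-84.31   0.45  10.04] [-9.91 -0.81 15.48] [ 0.14  1.82 -0.11] [-0.862  0.066  0.023]
```

Emit:
play_rows:
  xyz:
    - [0,0,-0.015]
    - [0,0,0]
  dr:
    - [0,0,0]
    - [0,0,0]
  gripper: [0,0]

```text
time: 13.98
ee_pos: [458.8, 243.5, 43.8]
tcp_rot: [0.771, 0.634, 0.044, 0.053]
contact_force: [-4.2, 1.7, 5.8]
finger_gap: 9.6
finger_force: 40.0
```

```bash
python3 st.py
```

```text
t 13.97 shift/50 [-0.012 -0.105 -0.007] dr/2 [-0.0011 -0.0001  0.0005] gap 9.6 F [-4.2  1.7  5.8] j [-0.76  0.89  0.19  2.12 -0.86  0.06  0.02]
[-79.77   0.61  10.06] [-3.64  0.89  6.32] [0.04 0.75 0.01] [-0.862  0.063  0.022]
```

Emit:
play_rows:
  xyz:
    - [0,0.05,-0.004]
    - [0,0.05,0]
    - [0,0.05,0]
    - [0,0.05,0]
    - [0,0.05,0]
    - [0,0,0]
  dr:
    - [-0.0005,0,0]
    - [0,0,0]
    - [0,0,0]
    - [0,0,0]
    - [0,0,0]
    - [0,0,0]
  gripper: [0,0,0,0,0,0]

```text
time: 14.72
ee_pos: [470.5, 241.1, 45.5]
tcp_rot: [0.771, 0.634, 0.044, 0.053]
contact_force: [-5.2, 0.3, 5.0]
finger_gap: 9.6
finger_force: 40.0
```

```bash
python3 st.py;  python3 -c "
from go import *
c=cam('side');cv2.imwrite('pics/s5.png',cv2.resize(c['img'][190:290,235:365],None,fx=6,fy=6,interpolation=2)[...,::-1])"
```

```text
t 14.72 shift/50 [-0.01  -0.346 -0.006] dr/2 [-0.0011 -0.      0.0005] gap 9.6 F [-5.2  0.3  5. ] j [-0.76  0.9   0.22  2.1  -0.85  0.1   0.03]
[-67.7    0.51  10.08] [-4.43 -0.71  5.64] [ 0.13  0.93 -0.  ] [-0.851  0.098  0.027]
```

View pics/s5.png

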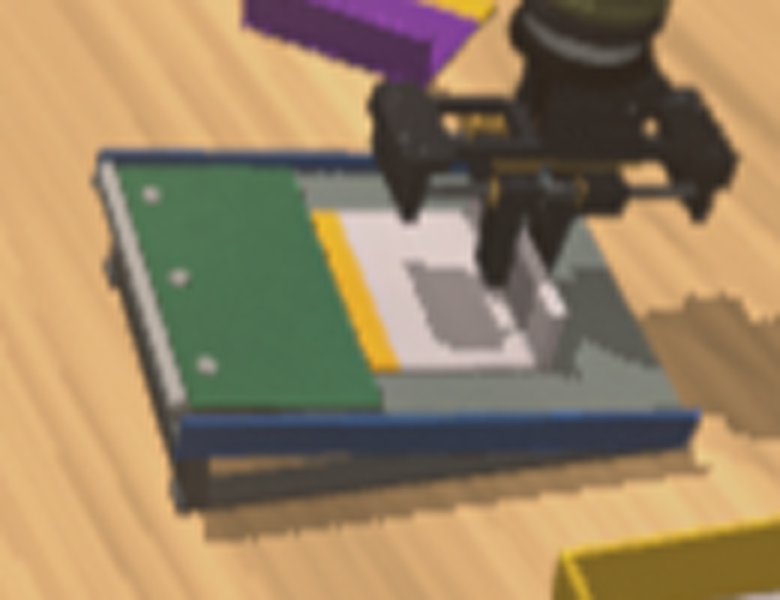

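The side view shows the yellow edge gone under the lap evenly, with a visible band of 30 px at the far end and 27 px at the near end, and the lap undisturbed. Continuing.

Emit:
play_rows:
  xyz:
    - [0,0.05,0]
    - [0,0.05,0]
    - [0,0.05,0]
    - [0,0.05,0]
    - [0,0.05,0]
    - [0,0.05,0]
    - [0,0,0]
  dr:
    - [-0.0005,0,0]
    - [0,0,0]
    - [0,0,0]
    - [0,0,0]
    - [0,0,0]
    - [0,0,0]
    - [0,0,0]
  gripper: [0,0,0,0,0,0,0]

```text
time: 15.65
ee_pos: [485.0, 238.2, 47.6]
tcp_rot: [0.771, 0.634, 0.044, 0.054]
contact_force: [-5.4, 1.1, 5.4]
finger_gap: 9.5
finger_force: 40.0
```

```bash
python3 st.py
```

```text
t 15.65 shift/50 [-0.009 -0.646 -0.006] dr/2 [-0.0007  0.      0.0005] gap 9.5 F [-5.4  1.1  5.4] j [-0.75  0.9   0.26  2.07 -0.84  0.14  0.03]
[-52.71   0.51  10.07] [-4.67 -0.01  6.07] [0.11 1.02 0.03] [-0.837  0.137  0.031]
```

Emit:
play_rows:
  xyz:
    - [0,0.05,0]
    - [0,0.05,0]
    - [0,0.05,0]
    - [0,0.05,0]
    - [0,0.05,0]
    - [0,0.04,0]
    - [0,0,0]
  dr:
    - [0,0,0]
    - [0,0,0]
    - [0,0,0]
    - [0,0,0]
    - [0,0,0]
    - [0,0,0]
    - [0,0,0]
  gripper: [0,0,0,0,0,0,0]

```text
time: 16.52
ee_pos: [499.0, 235.4, 49.6]
tcp_rot: [0.771, 0.634, 0.044, 0.053]
contact_force: [-5.2, 1.2, 5.2]
finger_gap: 9.7
finger_force: 40.0
```

```bash
python3 st.py;  python3 -c "
from go import *
c=cam('side');A=cv2.resize(c['img'][200:280,240:360],None,fx=6,fy=6,interpolation=2)[:,:720]
c=cam('wrist');B=cv2.resize(c['img'][40:300,190:512],(396,320));B=B[:120*2+0] 
o=np.zeros((600,720,3),np.uint8);o[:360]=A[:360];o[360:600,:396]=B[:240]
cv2.imwrite('pics/s6.png',o[...,::-1])"
```

```text
t 16.52 shift/50 [-0.009 -0.934 -0.005] dr/2 [-0.0007 -0.      0.0005] gap 9.7 F [-5.2  1.2  5.2] j [-0.75  0.91  0.29  2.04 -0.82  0.18  0.03]
[-38.3    0.52  10.09] [-4.57  0.17  5.88] [0.14 1.04 0.04] [-0.823  0.175  0.032]
```

View pics/s6.png

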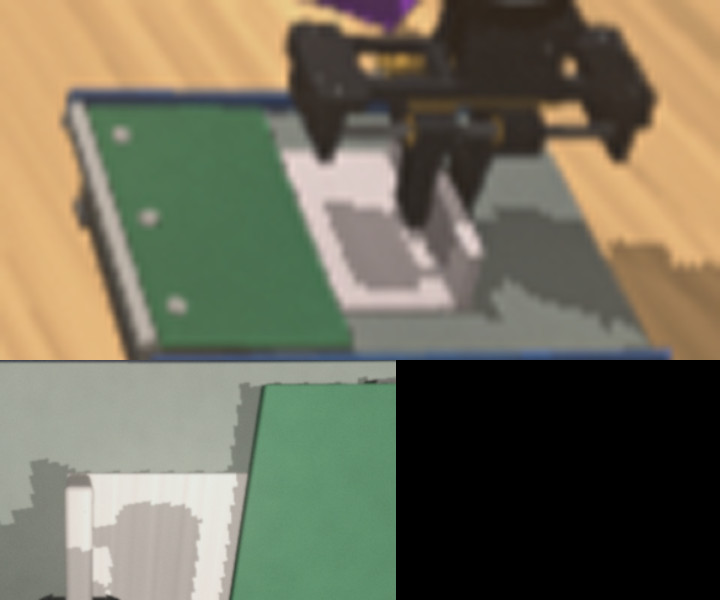

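The lap lies flat and no yellow is visible in either view. The wrist view puts the lap edge about 10 mm past the yellow boundary. Now I press to about 15 N.

Emit:
play_rows:
  xyz:
    - [0,-0.025,0.005]
    - [0,0,0.005]
    - [0,0,0.004]
    - [0,0,0]
    - [0,0,0]
  dr:
    - [0,0,0]
    - [0,0,0]
    - [0,0,0]
    - [0,0,0]
    - [0,0,0]
  gripper: [0,0,0,0,0]

```text
time: 17.25
ee_pos: [499.0, 235.5, 49.6]
tcp_rot: [0.771, 0.633, 0.045, 0.054]
contact_force: [-4.7, 0.7, 11.0]
finger_gap: 9.3
finger_force: 40.0
```

```bash
python3 st.py
```

```text
t 17.25 shift/50 [-0.011 -0.934 -0.008] dr/2 [ 0.0005 -0.0003  0.0002] gap 9.3 F [-4.7  0.7 11. ] j [-0.75  0.91  0.28  2.04 -0.82  0.17  0.03]
[-38.3    0.55  10.07] [-3.17 -0.25 11.58] [-0.05  0.93 -0.  ] [-0.825  0.17   0.033]
```

Emit:
play_rows:
  xyz:
    - [0,-0.01,0.005]
    - [0,0,0]
    - [0,0,0]
    - [0,0,0]
  dr:
    - [0,0,0]
    - [0,0,0]
    - [0,0,0]
    - [0,0,0]
  gripper: [0,0,0,0]

```text
time: 17.75
ee_pos: [499.0, 235.5, 49.6]
tcp_rot: [0.771, 0.633, 0.045, 0.055]
contact_force: [-4.4, -0.0, 13.2]
finger_gap: 9.5
finger_force: 40.0
```

```bash
python3 st.py
```

```text
t 17.75 shift/50 [-0.011 -0.934 -0.009] dr/2 [ 0.001  -0.0005  0.0001] gap 9.5 F [-4.4 -0.  13.2] j [-0.75  0.91  0.28  2.04 -0.83  0.17  0.03]
[-38.28   0.55  10.06] [-2.41 -0.86 13.65] [-0.11  0.87 -0.01] [-0.826  0.168  0.033]
```

Emit:
play_rows:
  xyz:
    - [0,0,0.003]
    - [0,0,0]
    - [0,0,0]
    - [0,0,0]
    - [0,0,0]
    - [0,0,0]
  dr:
    - [0,0,0]
    - [0,0,0]
    - [0,0,0]
    - [0,0,0]
    - [0,0,0]
    - [0,0,0]
  gripper: [0,0,0,0,0,0]

```text
time: 18.5
ee_pos: [499.0, 235.5, 49.6]
tcp_rot: [0.771, 0.633, 0.045, 0.054]
contact_force: [-5.2, 0.4, 15.3]
finger_gap: 9.5
finger_force: 40.0
```

```bash
python3 st.py; python3 -c "
from go import *
for n,b in(('side',(245,210,355,275)),('wrist',(190,40,512,230))):
    c=cam(n);x0,y0,x1,y1=b;h=cv2.cvtColor(c['img'][y0:y1,x0:x1],cv2.COLOR_RGB2HSV);print(n,int(((h[...,0]>20)&(h[...,0]<32)&(h[...,1]>150)&(h[...,2]>90)).sum()))
print(DR.T@bot.state()['contact_force'])"
```

```text
t 18.5 shift/50 [-0.011 -0.933 -0.009] dr/2 [ 0.0009 -0.0005  0.    ] gap 9.5 F [-5.2  0.4 15.3] j [-0.75  0.91  0.28  2.04 -0.83  0.17  0.03]
[-38.34   0.53  10.03] [-3.   -0.61 15.83] [-0.11  0.97 -0.03] [-0.826  0.168  0.033]
side 0
wrist 0
[-3.68515443 -1.03374358 15.59038053]
```

The push reads about 15 N, steady, and neither view shows any yellow. Handing in.

```bash
python3 -c "
from workcell import ticket
print(ticket.sign_off())"
```

```text
the job is handed in; nothing more can be done
None
```

I handed the job in at about 18.6 s of robot time: the plate is under the green lap with its yellow band fully covered, held by its lip and pressed flat on the deck with a steady push of about 15 N; the lap looked undisturbed and nothing else was touched, and sign-off returned no verdict.

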